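# Stand the bottles in their spill saucers

## Robot

A 6-joint arm with a two-finger parallel gripper is mounted at the origin on the work surface; the furniture and walls round the work are solid. World frame = base frame: x ahead of the robot, y to its left, z up, the work surface at z = 0. Lengths are in mm, angles in degrees, forces in N, time in s.
With the tool pointing down it reaches from about 350 to 725 mm from the base axis. Payload 4.3 kg.
Tool frame: the origin (TCP) lies at the very end of the fingers, on their centre line; the grasp point (between the pads) lies 19 mm behind it; z points along the fingers, y is the line along which they close (so a half turn about z gives the same grasp; the last joint's range is limited). The gripper opens to 85 mm and grips with 20 to 120 N. Pads are 22 mm wide; open, the fingers measure 114 mm over their backs; the gripper's body (76 mm by 85 mm) begins 54 mm behind the grasp point. The pads swing forward as they close: fully open they stand 13 mm farther back than shut.
Start: joints at [-72.554, 21.618, 4.641, 73.018, 0, 83.68], TCP at [231.744, -526.274, 209.429] pointing down, gripper open.
Joint ranges: [-156.06, 156.06], [-48.1, 94.91], [-58.44, 69.94], [-101.28, 121.22], [-78.64, 73.56], [-180, 180]. Speed limits (degrees/s): [147.25, 147.25, 180, 180, 180, 180].

## Interface

Orientations are given as a 3x3 rotation matrix whose columns are the frame's x, y, z axes.
In Python, from cell import * gives the robot as it stands. The module is installed in compiled form; this text tells all that it offers.
- The arm moves only by the tool drive_tool, never from a script. Its arguments are lists of equal length, an entry for each row: "travel": the shift along the tool's x, y, z normalised to -1 to 1, where 1 is 0.3 m, a list of three; "dr": the turn, a rotation vector about the tool's x, y, z normalised to -1 to 1, where 1 is pi rad, a list of three; "fingers": the opening, from 0 (shut) to 1 (fully open). A call has 1 to 12 rows; each row shifts and turns the commanded pose from where the row before left it, along the tool's axes as they then stand; what a row does not reach is not made up. A row lasts 1/10 s, in which the tool goes at most 50 mm and 8.59 degrees, less where a joint would pass 70% of its speed; a pose out of reach is approached as far as the arm can. A call with a number of a shift or a turn outside -1 to 1 is refused whole. A call with a gripper value outside its range is refused whole. The fingers move at their own pace and stop on an object; "force" is the grip in N (left out, the last holds). Time passes only in rows, so rows that do not move let the fingers close. It gives the time, the measured TCP pose, the force, the opening and the grip force at its end, in the units of the state.
- get_state(): the state, without advancing time (a new reading comes with each control period).
- snapshot(name): name is "side" or "top"; returns a dict with "frame" (420x560x3 uint8, red, green, blue), "mtx" (3x3 intrinsics, pixels), "R" (3x3) and "t" (3): a world point X has camera coordinates R X + t. Camera axes: x right, y down, z forward; pixel columns grow to the right and rows downward; lengths in mm; the calibration is good to about 2 mm. A picture is of the moment at which its call begins. There is no depth.
- sign_off(): hands the job in; it is judged then, once.
The state is a dict: "t": time; "joint_positions": joint angles; "dq": joint speeds; "joint_torque": joint torques, N m; "eef_pos": TCP position; "tcp_rot": TCP orientation; "wrist_force": force on the tool from outside, world axes, zero at the start; "wrist_torque": the same for the moment, N m; "grip_width": opening from 0.0 (shut) to 1.0 (fully open); "finger_force": force on a finger pad.
Only numpy, scipy, OpenCV 4.12 (cv2) and the standard library are available. Lean on these libraries where they do the work, as an engineer would, in place of code of your own. Each camera call takes 0.05 s, during which the arm holds its last target. There are 200 camera calls.

## Task

Four closed containers and four round steel spill saucers stand about on the open bench. Pick out the containers one after another and stand each upright inside the saucer of its own size, flat on the saucer's floor: the tall amber bottle in the largest saucer, the small amber bottle with the glass stopper in the second largest, the dropper bottle in the second smallest and the vial in the smallest. Set them down gently, never drop or tip one over, and leave the rubber stopper and the tape roll where they are.

Things in the scene. Friction and masses are not known exactly. Their poses are not given: they have to be found in the camera images.
- tall_bottle: tall amber glass bottle with a brown screw cap and a label: 53 mm diameter, 138 mm tall, body straight up to about 105 mm, then a short shoulder and the 28 mm wide cap, 0.21 kg. Origin at the centre of its underside, z up along its axis.
- flask_bottle: small amber glass bottle with narrow neck and a clear ball-shaped glass stopper fixed in it: 46 mm diameter, 106 mm tall over the stopper; the 46 mm body is the lower 45 mm or so, the neck above 60 mm; 0.11 kg. Origin at the centre of its underside, z up.
- dropper: white plastic dropper bottle with a green pointed spout: 31 mm diameter, 95 mm tall over the spout, body straight up to about 55 mm, 0.035 kg. Origin at the centre of its underside, z up.
- vial: small clear glass vial with a black screw cap: 23 mm diameter, 46 mm tall, 0.022 kg. Origin at the centre of its underside, z up.
- saucer_94: the largest of four round steel saucers (open dishes with a low rim), fixed to the bench: 94 mm outside diameter, 10 mm high, floor 3 mm thick, walls 3 mm, flat floor about 84 mm across. Origin at the centre of its underside, z up. For the tall amber bottle.
- saucer_80: the second largest of four round steel saucers (open dishes with a low rim), fixed to the bench: 80 mm outside diameter, 10 mm high, floor 3 mm thick, walls 3 mm, flat floor about 70 mm across. Origin at the centre of its underside, z up. For the small amber bottle.
- saucer_66: the second smallest of four round steel saucers (open dishes with a low rim), fixed to the bench: 66 mm outside diameter, 10 mm high, floor 3 mm thick, walls 3 mm, flat floor about 56 mm across. Origin at the centre of its underside, z up. For the dropper bottle.
- saucer_52: the smallest of four round steel saucers (open dishes with a low rim), fixed to the bench: 52 mm outside diameter, 10 mm high, floor 3 mm thick, walls 3 mm, flat floor about 42 mm across. Origin at the centre of its underside, z up. For the vial.
- stopper: dark brown tapered solid rubber stopper, 35 mm diameter, 28 mm tall, standing among the work: leave it. Origin at the centre of its underside.
- tape: cream roll of label tape lying flat, 58 mm diameter, 18 mm tall: leave it. Origin at the centre of its underside.
Mind the look-alikes: they are no part of the job. Leave any purple or yellow look-alike of the tall_bottle alone. What is shaped like the saucer_52 but red is not meant.

How it is judged:
By the outcome, as a careful person would: the job done as asked, in the order asked, and still so for the second after the job is handed in, with the robot touching nothing.
It also fails if it takes over 106 s, if anything falls off the work surface, if the arm or the gripper's body presses on something with over 40 N, if the wrist force passes 120 N, or if a joint passes its speed limit or range.

## Working session

There is one attempt and no reset: what is moved stays moved. The work goes in short steps, Python scripts to look and compute and a tool call to move; the robot and the scene stay as the last step left them, time stands still between calls to the robot, and variables do not carry over. Pictures are saved under pics/ and viewed, at most 14 in all, crops included, and the job is handed in when it is done.

Besides the shell and the picture viewer there is one more tool, called after ">>>" in YAML: its name, and indented under it one key for each argument. drive_tool: Moves the arm, as the interface text tells. Scaled input: -1 to 1 covers 0.3 m each way for a shift and pi rad each way for a turn. Its arguments: {"type":"object","properties":{"travel":{"type":"array","items":{"type":"array","items":{"type":"number"}}},"dr":{"type":"array","items":{"type":"array","items":{"type":"number"}}},"fingers":{"type":"array","items":{"type":"number"}},"force":{"type":"number"}},"required":["travel","dr","fingers"]}

```bash
mkdir -p pics; python3 - <<'E'
from cell import *
import cv2, numpy as np
s=get_state(); print(s)
for n in("top","side"):
    d=snapshot(n); cv2.imwrite(f"pics/{n}0.png",cv2.resize(d["frame"][...,::-1],(800,600),interpolation=cv2.INTER_CUBIC))
    np.savez(f"{n}.npz",**d); print(n,d["mtx"],d["R"],d["t"],-d["R"].T@d["t"])
E
```

```text
{'t': 0.0, 'joint_positions': array([-7.25514172e+01,  2.16647495e+01,  4.56248377e+00,  7.30163730e+01,
        2.88130350e-04,  8.36781261e+01]), 'dq': array([ 0.06651814, -0.03221542, -0.02329805, -0.03477589,  0.0158918 ,
        0.09691829]), 'joint_torque': array([ 8.13153856e-04, -4.63601017e+01,  2.69877273e+01,  2.07498187e-02,
        1.07865878e-04, -7.13032492e-06]), 'eef_pos': array([ 231.54631258, -525.56432702,  208.42943784]), 'tcp_rot': array([[ 9.15167699e-01,  4.03072826e-01, -6.16082358e-04],
       [ 4.03073229e-01, -9.15165594e-01,  1.97686642e-03],
       [ 2.33003757e-04, -2.05749060e-03, -9.99997856e-01]]), 'wrist_force': array([ 1.00825764, -0.6663056 ,  0.23695394]), 'wrist_torque': array([0.06551773, 0.0237227 , 0.03787143]), 'finger_force': 0.0, 'grip_width': 0.9954666840858012}
top [[459.20755572   0.         279.81228488]
 [  0.         459.20755572 208.24297355]
 [  0.           0.           1.        ]] [[ 0.03010467 -0.9994292   0.01532948]
 [-0.99549989 -0.03135792 -0.08942393]
 [ 0.08985359 -0.01256841 -0.99587568]] [  11.46946467  499.25465865 1110.26919791] [ 396.9010018    41.07282773 1150.15958554]
side [[473.83961647   0.         266.26664691]
 [  0.         473.83961647 210.82750943]
 [  0.           0.           1.        ]] [[ 0.98351307 -0.18052725 -0.01058068]
 [-0.09163793 -0.44709381 -0.88978066]
 [ 0.15589909  0.8760805  -0.45626575]] [-464.31595312   86.55519512  874.89109349] [ 328.19782063 -811.5984126   471.28519899]
```

View pics/top0.png

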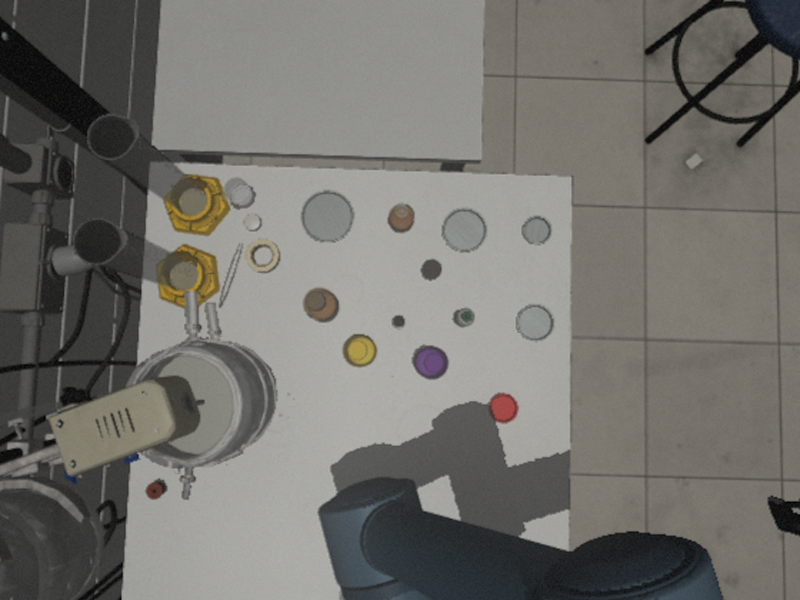

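View pics/side0.png

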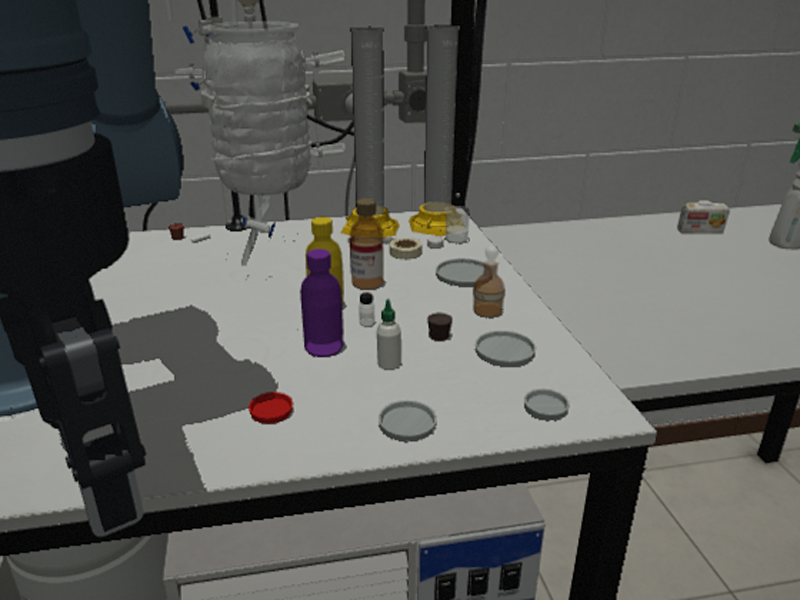

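Top view: tall amber bottle at (321,305), with yellow (360,350) and purple (430,361) look-alikes. Flask bottle (401,218), dropper (463,317), vial (398,321). Saucers: 94 at (327,216), 80 at (464,230), 66 at (534,322), 52 at (537,230), with a red decoy at (503,407). Stopper (431,269), tape (262,255). The side view agrees: amber with label at (366,245), grey small saucer at (546,404). I'll confirm in an enlarged crop.

```bash
python3 - <<'E'
import cv2,numpy as np
f=np.load("top.npz")["frame"][...,::-1]
c=cv2.resize(f[120:280,200:400],None,fx=4,fy=4,interpolation=cv2.INTER_CUBIC)
cv2.imwrite("pics/c1.png",cv2.convertScaleAbs(c,alpha=1.3))
f=np.load("side.npz")["frame"][...,::-1]
c=cv2.resize(f[130:310,170:410],None,fx=3.33,fy=3.33,interpolation=cv2.INTER_CUBIC)
cv2.imwrite("pics/c2.png",cv2.convertScaleAbs(c,alpha=1.2)); print(c.shape)
E
```

```text
(599, 799, 3)
```

View pics/c1.png

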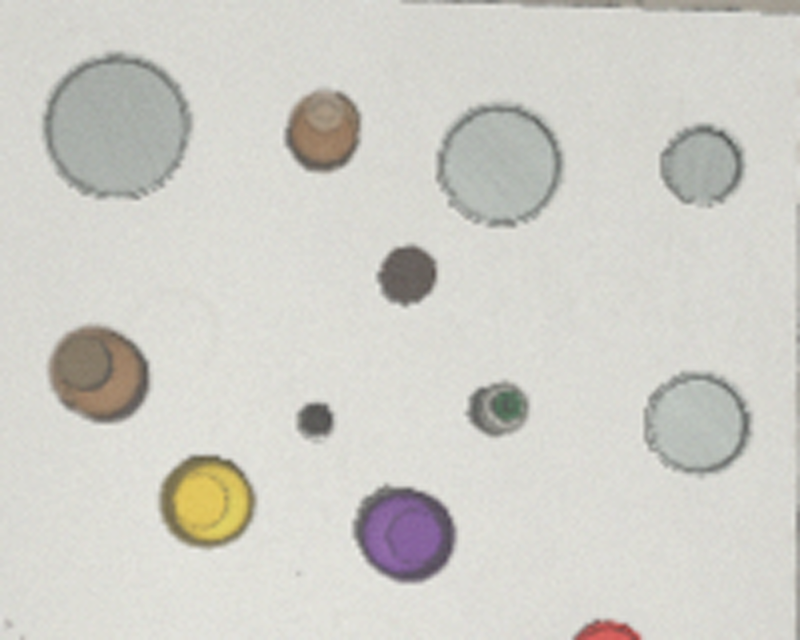

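View pics/c2.png

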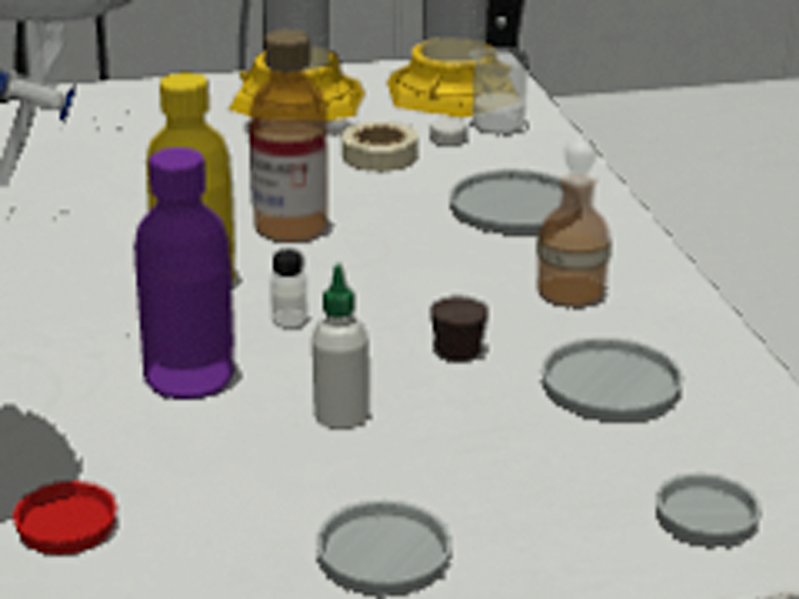

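```bash
cat > h.py <<'E'
import cv2,numpy as np
T=dict(np.load("top.npz"));S=dict(np.load("side.npz"))
def ray(c,u,v,z):
    d=c["R"].T@np.linalg.solve(c["mtx"],[u,v,1]);o=-c["R"].T@c["t"];return (o+d*(z-o[2])/d[2])[:2]
def proj(c,X):
    q=(np.atleast_2d(X)@c["R"].T+c["t"])@c["mtx"].T;return q[:,:2]/q[:,2:]
def ct(u,v,z): return ray(T,(u+.5)/4-.5+200,(v+.5)/4-.5+120,z)
def cs(u,v,z): return ray(S,(u+.5)/3.33-.5+170,(v+.5)/3.33-.5+130,z)
def circ(x,y,z,r):
    a=np.linspace(0,2*np.pi,40);return np.c_[x+r*np.cos(a),y+r*np.sin(a),0*a+z]
E
python3 - <<'E'
from h import *
P={}
for n,u,v,z,su,sv,sz in [("s94",117,126,10,515,199,10),("s80",500,165,10,612,375,10),("s66",697,423,10,385,541,10),("s52",702,165,10,708,505,10),
 ("tall",84,363,138,287,38,138),("flask",325,110,95,580,157,95),("drop",507,406,85,338,266,95),("vial",316,419,46,288,257,46),("stopper",407,275,28,459,305,28)]:
    a=ct(u,v,z);b=cs(su,sv,sz);P[n]=(a+b)/2 if n[0]=="s" else (a+b)/2;print(n,a.round(1),b.round(1),np.hypot(*a).round())
np.savez("P.npz",**P)
M={"s94":[(10,47),(0,47)],"s80":[(10,40),(0,40)],"s66":[(10,33),(0,33)],"s52":[(10,26),(0,26)],"tall":[(0,26.5),(100,26.5),(138,14)],"flask":[(0,23),(45,23),(106,3)],"drop":[(0,15.5),(55,15.5),(95,2)],"vial":[(0,11.5),(30,11.5),(46,9)]}
for nm,c,(x0,y0,w,h,k) in [("top",T,(200,120,200,160,4)),("side",S,(170,130,240,180,3.33))]:
    im=cv2.resize(c["frame"][...,::-1][y0:y0+h,x0:x0+w],None,fx=k,fy=k,interpolation=cv2.INTER_CUBIC)
    for n,l in M.items():
        for z,r in l:
            q=(proj(c,circ(*P[n],z,r))-[x0,y0]+.5)*k-.5
            cv2.polylines(im,[q.round().astype(int)],True,(0,0,255) if z==0 else (255,0,0),1)
    cv2.imwrite(f"pics/o_{nm}.png",im)
E
```

```text
s94 [640.  159.2] [638.2 154.6] 660.0
s80 [623.1 -82.6] [623.2 -86.4] 629.0
s66 [ 464.3 -209. ] [ 464.2 -211.9] 509.0
s52 [ 627.4 -210.2] [ 627.1 -214.4] 662.0
tall [479.4 158.8] [479.7 158.3] 505.0
flask [635.4  29.6] [637.   27.3] 636.0
drop [466.3 -81.6] [466.  -85.9] 473.0
vial [457.5  28.8] [456.8  26.3] 458.0
stopper [549.  -24.7] [550.8 -20.7] 550.0
```

View pics/o_top.png

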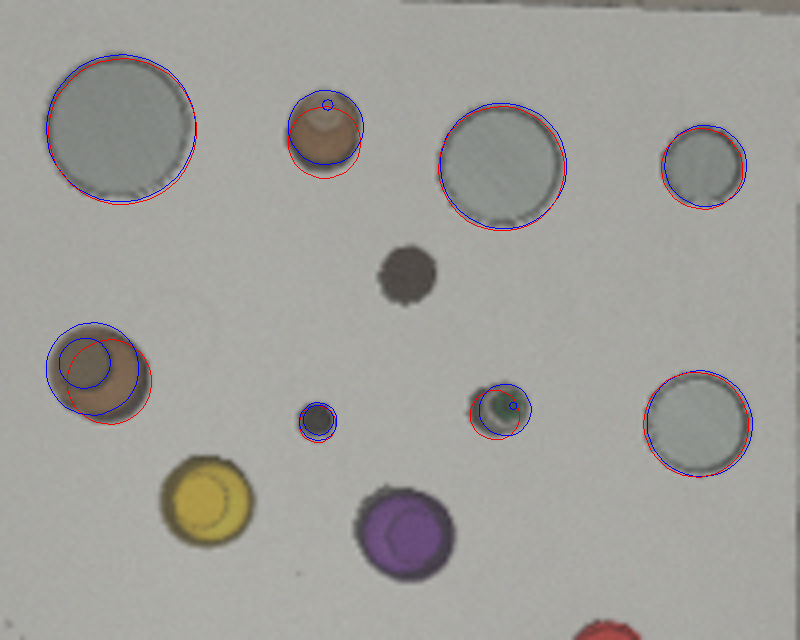

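View pics/o_side.png

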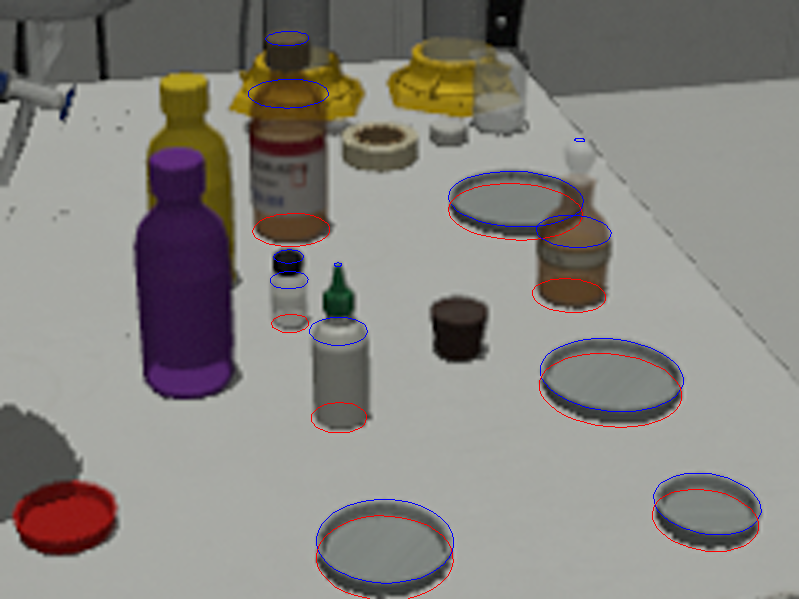

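The overlay fits to within 2–3 mm: amber bottle, flask, dropper and vial in place, and each saucer's size as given. The flask sits about 3 mm further in x. The plan is to turn the tool to yaw 90 (tool x = world y, tool y = world x, tool z = down).

>>> drive_tool:
  travel:
    - [0,0,0]
    - [0,0,0]
    - [0,0,0]
    - [0,0,0]
    - [0,0,0]
    - [0,0,0]
    - [0,0,0]
    - [0,0,0]
    - [0.13,0.05,0]
    - [0.13,0.05,0]
    - [0.13,0.05,0]
    - [0.13,0.05,0]
  dr:
    - [0,0,-0.046]
    - [0,0,-0.046]
    - [0,0,-0.046]
    - [0,0,-0.046]
    - [0,0,-0.046]
    - [0,0,-0.046]
    - [0,0,-0.046]
    - [0,0,-0.046]
    - [0,0,0]
    - [0,0,0]
    - [0,0,0]
    - [0,0,0]
  fingers: [1,1,1,1,1,1,1,1,1,1,1,1]
  force: 40

```text
t: 1.3
eef_pos: [291.8, -368.4, 208.9]
tcp_rot: [[0.001, 1.0, -0.0], [1.0, -0.001, 0.001], [0.001, -0.0, -1.0]]
wrist_force: [1.5, -1.0, 1.5]
grip_width: 1.0
finger_force: 0.0
```

>>> drive_tool:
  travel:
    - [0.147,0.052,0]
    - [0.147,0.052,0]
    - [0.147,0.052,0]
    - [0.147,0.052,0]
    - [0.147,0.052,0]
    - [0.147,0.052,0]
    - [0.147,0.052,0]
    - [0.147,0.052,0]
    - [0.147,0.052,0]
    - [0.147,0.052,0]
    - [0.147,0.052,0]
    - [0,0,0]
  dr:
    - [0,0,0]
    - [0,0,0]
    - [0,0,0]
    - [0,0,0]
    - [0,0,0]
    - [0,0,0]
    - [0,0,0]
    - [0,0,0]
    - [0,0,0]
    - [0,0,0]
    - [0,0,0]
    - [0,0,0]
  fingers: [1,1,1,1,1,1,1,1,1,1,1,1]

```text
t: 2.5
eef_pos: [464.2, 119.5, 208.8]
tcp_rot: [[-0.007, 1.0, 0.0], [1.0, 0.007, 0.002], [0.002, 0.0, -1.0]]
wrist_force: [-0.3, -0.6, -1.1]
grip_width: 1.001
finger_force: 0.0
```

>>> drive_tool:
  travel:
    - [0.065,0.0255,0]
    - [0.065,0.0255,0]
    - [0,0,0]
    - [0,0,0]
    - [0,0,0]
  dr:
    - [0,0,0]
    - [0,0,0]
    - [0,0,0]
    - [0,0,0]
    - [0,0,0]
  fingers: [1,1,1,1,1]

```text
t: 3.0
eef_pos: [478.0, 152.7, 209.2]
tcp_rot: [[0.001, 1.0, -0.001], [1.0, -0.001, -0.001], [-0.001, -0.001, -1.0]]
wrist_force: [0.1, 0.2, -0.2]
grip_width: 0.998
finger_force: 0.0
```

```bash
python3 - <<'E'
from cell import *
import cv2
s=get_state(); print(s["eef_pos"],s["tcp_rot"].round(4).tolist())
d=snapshot("side"); cv2.imwrite("pics/s1.png",cv2.resize(d["frame"][...,::-1][20:260,150:470],(800,600),interpolation=cv2.INTER_CUBIC))
E
```

```text
[478.00610573 152.7095206  209.18496411] [[0.001, 1.0, -0.0009], [1.0, -0.001, -0.0008], [-0.0008, -0.0009, -1.0]]
```

View pics/s1.png

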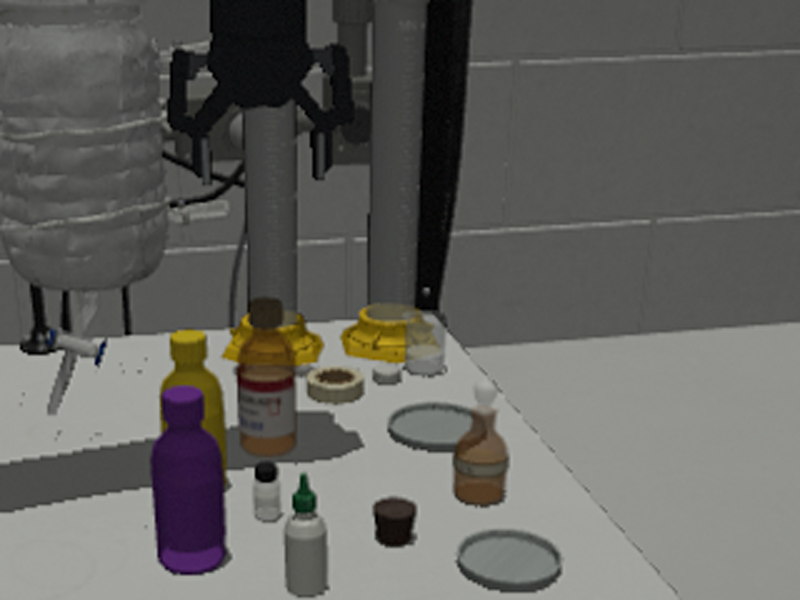

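The gripper is centred over the amber bottle (fingers at 205 and 320, cap at 266). Descending to grasp.

>>> drive_tool:
  travel:
    - [0.016,0.004,0.05]
    - [0,0,0.1]
    - [0,0,0.1]
    - [0,0,0.1]
    - [0,0,0.07]
    - [0,0,0.043]
    - [0,0,0]
    - [0,0,0]
    - [0,0,0]
  dr:
    - [0,0,0]
    - [0,0,0]
    - [0,0,0]
    - [0,0,0]
    - [0,0,0]
    - [0,0,0]
    - [0,0,0]
    - [0,0,0]
    - [0,0,0]
  fingers: [1,1,1,1,1,1,1,1,1]

```text
t: 3.95
eef_pos: [480.7, 158.5, 71.6]
tcp_rot: [[0.0, 1.0, 0.002], [1.0, -0.0, 0.0], [0.0, 0.002, -1.0]]
wrist_force: [-0.0, -0.1, -0.2]
grip_width: 0.996
finger_force: 0.0
```

>>> drive_tool:
  travel:
    - [0,0,0]
    - [0,0,0]
    - [0,0,0]
    - [0,0,0]
    - [0,0,0]
    - [0,0,0]
    - [0,0,0]
    - [0,0,0]
  dr:
    - [0,0,0]
    - [0,0,0]
    - [0,0,0]
    - [0,0,0]
    - [0,0,0]
    - [0,0,0]
    - [0,0,0]
    - [0,0,0]
  fingers: [0.8,0.75,0.7,0.65,0.6,0.5,0.5,0.5]
  force: 30

```text
t: 4.75
eef_pos: [479.8, 158.7, 70.8]
tcp_rot: [[-0.0, 1.0, 0.0], [1.0, 0.0, -0.0], [-0.0, 0.0, -1.0]]
wrist_force: [-1.5, -0.5, 5.9]
grip_width: 0.529
finger_force: 29.9
```

```bash
python3 - <<'E'
from cell import *
import cv2
s=get_state(); print(s["eef_pos"],s["grip_width"],s["wrist_force"],s["wrist_torque"])
d=snapshot("side"); cv2.imwrite("pics/s2.png",cv2.convertScaleAbs(cv2.resize(d["frame"][...,::-1][70:220,190:350],(640,600),interpolation=cv2.INTER_CUBIC),alpha=1.5))
E
```

```text
[479.8070907  158.68907784  70.79120474] 0.5289492535400268 [-1.50472774 -0.53540558  5.87786217] [-0.02230556  0.40287386 -0.02869946]
```

View pics/s2.png

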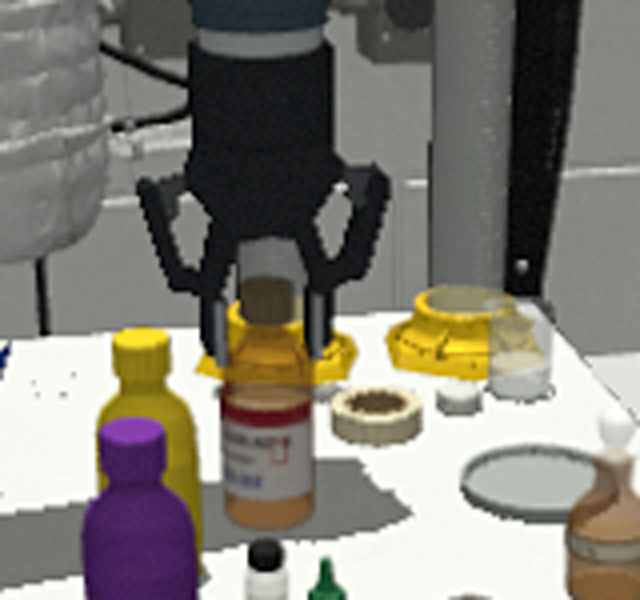

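The fingertips (row 362) sit on the shoulder, too high, while the cap has about 20 mm of room under the gripper body. I'll open, lower and grip again.

>>> drive_tool:
  travel:
    - [0,0,0]
    - [0,0,0]
    - [0,0,0]
    - [0,0,0]
    - [0,0,0.012]
    - [0,0,0.012]
    - [0,0,0.012]
    - [0,0,0.01]
    - [0,0,0]
    - [0,0,0]
  dr:
    - [0,0,0]
    - [0,0,0]
    - [0,0,0]
    - [0,0,0]
    - [0,0,0]
    - [0,0,0]
    - [0,0,0]
    - [0,0,0]
    - [0,0,0]
    - [0,0,0]
  fingers: [0.7,0.85,0.85,0.85,0.85,0.85,0.85,0.85,0.85,0.85]

```text
t: 5.8
eef_pos: [479.7, 158.6, 56.5]
tcp_rot: [[-0.0, 1.0, -0.0], [1.0, 0.0, -0.0], [-0.0, -0.0, -1.0]]
wrist_force: [0.2, -0.4, 0.4]
grip_width: 0.851
finger_force: 0.0
```

>>> drive_tool:
  travel:
    - [0,0,0]
    - [0,0,0]
    - [0,0,0]
    - [0,0,0]
    - [0,0,0]
    - [0,0,0]
    - [0,0,0]
    - [0,0,0]
  dr:
    - [0,0,0]
    - [0,0,0]
    - [0,0,0]
    - [0,0,0]
    - [0,0,0]
    - [0,0,0]
    - [0,0,0]
    - [0,0,0]
  fingers: [0.8,0.75,0.7,0.65,0.6,0.5,0.5,0.5]
  force: 35

```text
t: 6.6
eef_pos: [480.0, 158.7, 57.2]
tcp_rot: [[-0.0, 1.0, 0.001], [1.0, 0.0, 0.0], [0.0, 0.001, -1.0]]
wrist_force: [-1.4, 0.5, 5.4]
grip_width: 0.585
finger_force: 35.8
```

>>> drive_tool:
  travel:
    - [0,0,0]
    - [0,0,0]
    - [0,0,0.01]
    - [0,0,0.01]
    - [0,0,0]
    - [0,0,0]
  dr:
    - [0,0,0]
    - [0,0,0]
    - [0,0,0]
    - [0,0,0]
    - [0,0,0]
    - [0,0,0]
  fingers: [0.7,0.75,0.75,0.75,0.75,0.75]

```text
t: 7.2
eef_pos: [479.5, 158.6, 50.4]
tcp_rot: [[-0.0, 1.0, -0.001], [1.0, 0.0, -0.0], [-0.0, -0.001, -1.0]]
wrist_force: [-0.6, -0.6, 0.2]
grip_width: 0.75
finger_force: 0.0
```

>>> drive_tool:
  travel:
    - [0,0,0]
    - [0,0,0]
    - [0,0,0]
    - [0,0,0]
    - [0,0,0]
    - [0,0,0]
    - [0,0,0]
  dr:
    - [0,0,0]
    - [0,0,0]
    - [0,0,0]
    - [0,0,0]
    - [0,0,0]
    - [0,0,0]
    - [0,0,0]
  fingers: [0.72,0.69,0.66,0.62,0.58,0.5,0.5]

```text
t: 7.9
eef_pos: [479.8, 158.7, 51.1]
tcp_rot: [[-0.0, 1.0, 0.0], [1.0, 0.0, 0.0], [0.0, 0.0, -1.0]]
wrist_force: [-2.3, 0.6, 5.4]
grip_width: 0.591
finger_force: 36.2
```

Width 0.59 again, so this is the straight body. Lifting and carrying to the largest saucer.

>>> drive_tool:
  travel:
    - [0,0,-0.02]
    - [0,0,-0.04]
    - [0,0,-0.05]
    - [0,0,-0.04]
    - [0,0.05,0]
    - [0,0.09,0]
    - [0,0.09,0]
    - [0,0.09,0]
    - [0,0.09,0]
    - [0,0.08,0]
    - [0,0.04,0]
    - [0,0,0]
  dr:
    - [0,0,0]
    - [0,0,0]
    - [0,0,0]
    - [0,0,0]
    - [0,0,0]
    - [0,0,0]
    - [0,0,0]
    - [0,0,0]
    - [0,0,0]
    - [0,0,0]
    - [0,0,0]
    - [0,0,0]
  fingers: [0.5,0.5,0.5,0.5,0.5,0.5,0.5,0.5,0.5,0.5,0.5,0.5]

```text
t: 9.1
eef_pos: [640.6, 158.5, 95.8]
tcp_rot: [[0.001, 1.0, 0.001], [1.0, -0.001, -0.0], [-0.0, 0.001, -1.0]]
wrist_force: [-0.5, -0.2, -1.7]
grip_width: 0.588
finger_force: 37.1
```

```bash
python3 - <<'E'
from cell import *
import cv2
s=get_state(); print(s["eef_pos"],s["grip_width"],s["wrist_force"],s["wrist_torque"])
d=snapshot("side"); cv2.imwrite("pics/s3.png",cv2.convertScaleAbs(cv2.resize(d["frame"][...,::-1][60:240,230:420],(633,600),interpolation=cv2.INTER_CUBIC),alpha=1.5))
E
```

```text
[640.59428466 158.46742195  95.79614327] 0.588189205889737 [-0.45404821 -0.15422825 -1.69518649] [-0.00221983  0.01955755 -0.03243257]
```

View pics/s3.png

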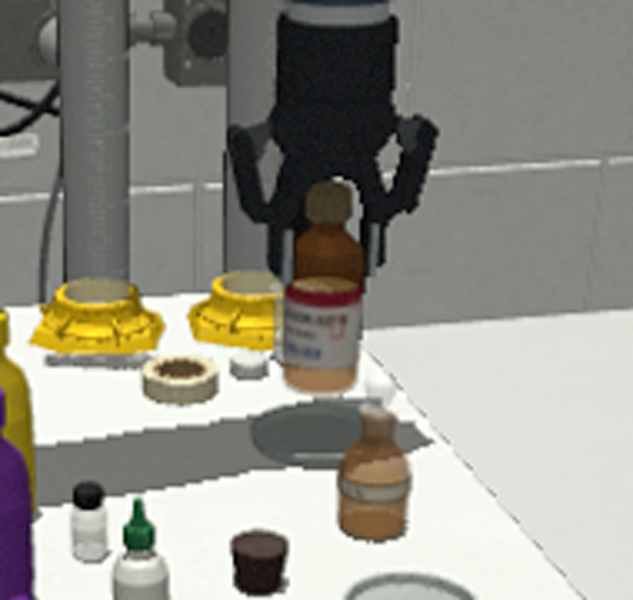

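The bottle hangs upright over the largest saucer (base at (320,388), saucer at (320,430)). Lowering.

>>> drive_tool:
  travel:
    - [-0.004,-0.004,0.03]
    - [0,0,0.03]
    - [0,0,0.03]
    - [0,0,0.02]
    - [0,0,0.01]
    - [0,0,0.005]
    - [0,0,0.004]
    - [0,0,0.003]
    - [0,0,0.003]
    - [0,0,0]
  dr:
    - [0,0,0]
    - [0,0,0]
    - [0,0,0]
    - [0,0,0]
    - [0,0,0]
    - [0,0,0]
    - [0,0,0]
    - [0,0,0]
    - [0,0,0]
    - [0,0,0]
  fingers: [0.5,0.5,0.5,0.5,0.5,0.5,0.5,0.5,0.5,0.5]

```text
t: 10.15
eef_pos: [637.7, 157.4, 55.3]
tcp_rot: [[-0.0, 1.0, 0.0], [1.0, 0.0, -0.0], [-0.0, 0.0, -1.0]]
wrist_force: [-0.1, 0.0, -2.2]
grip_width: 0.593
finger_force: 37.1
```

>>> drive_tool:
  travel:
    - [0,0,0.002]
    - [0,0,0.002]
    - [0,0,0]
  dr:
    - [0,0,0]
    - [0,0,0]
    - [0,0,0]
  fingers: [0.5,0.5,0.5]

```text
t: 10.45
eef_pos: [637.7, 157.5, 54.2]
tcp_rot: [[-0.0, 1.0, 0.0], [1.0, 0.0, 0.0], [0.0, 0.0, -1.0]]
wrist_force: [-0.6, -0.2, -1.0]
grip_width: 0.589
finger_force: 37.2
```

>>> drive_tool:
  travel:
    - [0,0,0.0015]
    - [0,0,0.0015]
    - [0,0,0]
  dr:
    - [0,0,0]
    - [0,0,0]
    - [0,0,0]
  fingers: [0.5,0.5,0.5]

```text
t: 10.75
eef_pos: [637.8, 157.6, 54.1]
tcp_rot: [[-0.0, 1.0, 0.001], [1.0, 0.0, 0.0], [0.0, 0.001, -1.0]]
wrist_force: [-1.7, -0.5, 5.4]
grip_width: 0.59
finger_force: 37.7
```

>>> drive_tool:
  travel:
    - [0,0,0]
    - [0,0,0]
    - [0,0,0]
    - [0,0,0]
    - [0,0,-0.04]
    - [0,0,-0.1]
    - [0,0,-0.12]
    - [0,0,-0.12]
    - [0,0,-0.04]
    - [-0.07,0,0]
    - [-0.12,0,0]
    - [-0.12,0,0]
  dr:
    - [0,0,0]
    - [0,0,0]
    - [0,0,0]
    - [0,0,0]
    - [0,0,0]
    - [0,0,0]
    - [0,0,0]
    - [0,0,0]
    - [0,0,0]
    - [0,0,0]
    - [0,0,0]
    - [0,0,0]
  fingers: [0.65,0.7,0.8,0.85,0.85,0.85,0.85,0.85,0.85,0.85,0.85,0.85]

```text
t: 11.95
eef_pos: [637.4, 64.0, 179.0]
tcp_rot: [[-0.002, 1.0, 0.0], [1.0, 0.002, -0.0], [-0.0, 0.0, -1.0]]
wrist_force: [0.5, -0.1, 0.9]
grip_width: 0.85
finger_force: 0.0
```

>>> drive_tool:
  travel:
    - [-0.08,0.004,0]
    - [-0.04,0,0]
    - [0,0,0.1]
    - [0,0,0.1]
    - [0,0,0]
    - [0,0,0]
  dr:
    - [0,0,0]
    - [0,0,0]
    - [0,0,0]
    - [0,0,0]
    - [0,0,0]
    - [0,0,0]
  fingers: [0.85,0.85,0.7,0.6,0.6,0.6]
  force: 20

```text
t: 12.55
eef_pos: [638.0, 29.1, 118.9]
tcp_rot: [[-0.001, 1.0, -0.002], [1.0, 0.001, 0.0], [0.0, -0.002, -1.0]]
wrist_force: [-0.4, 0.2, 0.1]
grip_width: 0.598
finger_force: 0.0
```

```bash
python3 - <<'E'
from cell import *
import cv2
from h import *
s=get_state(); print(s["eef_pos"],s["grip_width"],s["wrist_force"])
d=snapshot("side"); f=d["frame"][...,::-1]; np.savez("side2.npz",**d)
cv2.imwrite("pics/s4.png",cv2.convertScaleAbs(cv2.resize(f[60:240,250:440],(760,720)[0:2],interpolation=cv2.INTER_CUBIC)[:600],alpha=1.5))
E
```

```text
[637.96987593  29.08097272 118.8860233 ] 0.5981382882457733 [-0.36183079  0.22952982  0.07857083]
```

View pics/s4.png

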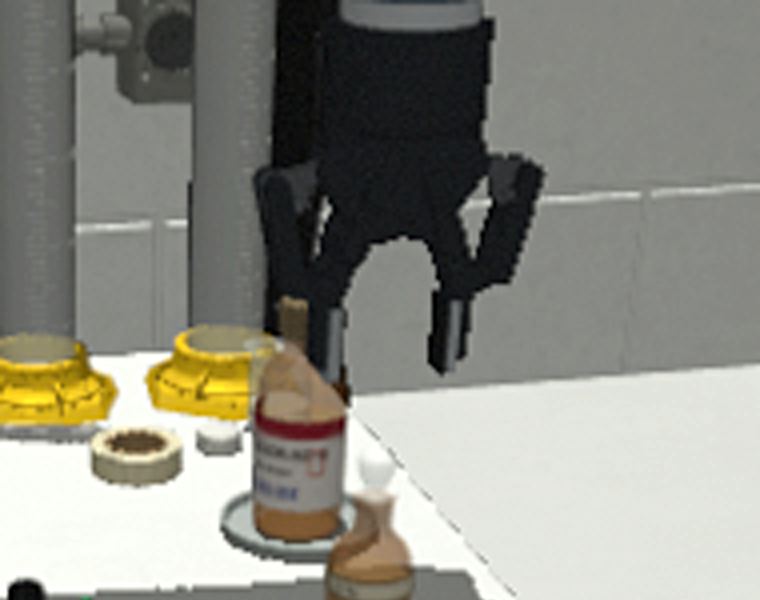

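```bash
python3 - <<'E'
from h import *
for z in (95,100,110,118.9,125,130,135,140): print(z,((proj(S,[638,29,z])[0]-[250,60]+.5)*4-.5).round(1))
E
```

```text
95 [377.5 467.3]
100 [378.2 458.1]
110 [379.5 439.6]
118.9 [380.6 423.1]
125 [381.4 411.6]
130 [382.1 402.2]
135 [382.7 392.7]
140 [383.4 383.2]
```

The amber bottle stands upright in the largest saucer. The gripper is centred over the flask to within about 2 mm (tips at (325,375) and (450,372), stopper at (377,465)). The visible tips sit about 20–25 mm above the TCP. Lowering to neck height with the fingers half closed, then looking.

>>> drive_tool:
  travel:
    - [0,0,0.07]
    - [0,0,0.07]
    - [0,0,0.05]
    - [0,0,0.02]
    - [0,0,0]
    - [0,0,0]
    - [0,0,0]
  dr:
    - [0,0,0]
    - [0,0,0]
    - [0,0,0]
    - [0,0,0]
    - [0,0,0]
    - [0,0,0]
    - [0,0,0]
  fingers: [0.6,0.6,0.6,0.6,0.5,0.4,0.4]

```text
t: 13.3
eef_pos: [640.1, 28.5, 57.7]
tcp_rot: [[-0.0, 1.0, 0.003], [1.0, 0.0, -0.0], [-0.0, 0.003, -1.0]]
wrist_force: [-0.2, -0.4, -1.2]
grip_width: 0.398
finger_force: 0.0
```

```bash
python3 - <<'E'
from cell import *
import cv2
from h import *
s=get_state(); print(s["eef_pos"],s["grip_width"],s["wrist_force"])
d=snapshot("side"); f=d["frame"][...,::-1]
cv2.imwrite("pics/s5.png",cv2.convertScaleAbs(cv2.resize(f[115:225,290:390],(545,600),interpolation=cv2.INTER_CUBIC),alpha=1.7,beta=15))
for z in (0,45,60,70,80,90,106): print(z,((proj(S,[638,29,z])[0]-[290,115]+.5)*5.45-.5).round(1))
E
```

```text
[640.06093625  28.47952029  57.73821944] 0.39834346973532464 [-0.22558287 -0.40254323 -1.19727036]
0 [280.8 563.6]
45 [288.1 458.8]
60 [290.6 422.9]
70 [292.3 398.6]
80 [294.  374.2]
90 [295.7 349.5]
106 [298.5 309.5]
```

View pics/s5.png

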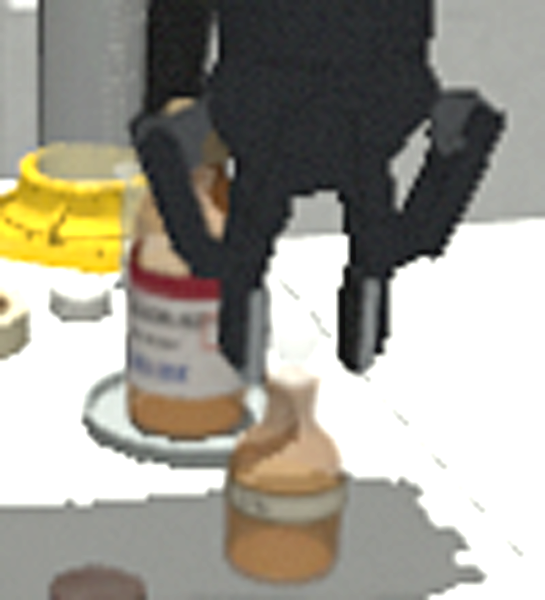

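The tips (row 372) are at z≈81, level with the stopper's base at (293,372). The gripper midpoint, about column 303, is 3.5 mm too far in +x. I'll correct that, lower 15 mm and close gently on the neck.

>>> drive_tool:
  travel:
    - [0,-0.012,0]
    - [0,0,0.02]
    - [0,0,0.02]
    - [0,0,0.01]
    - [0,0,0]
    - [0,0,0]
    - [0,0,0]
    - [0,0,0]
    - [0,0,0]
    - [0,0,0]
    - [0,0,0]
    - [0,0,0]
  dr:
    - [0,0,0]
    - [0,0,0]
    - [0,0,0]
    - [0,0,0]
    - [0,0,0]
    - [0,0,0]
    - [0,0,0]
    - [0,0,0]
    - [0,0,0]
    - [0,0,0]
    - [0,0,0]
    - [0,0,0]
  fingers: [0.45,0.45,0.45,0.45,0.4,0.36,0.33,0.3,0.27,0.24,0.22,0.2]
  force: 20

```text
t: 14.55
eef_pos: [635.6, 28.4, 41.4]
tcp_rot: [[-0.0, 1.0, 0.001], [1.0, 0.0, -0.0], [-0.0, 0.001, -1.0]]
wrist_force: [0.4, -0.3, 1.2]
grip_width: 0.248
finger_force: 19.6
```

```bash
python3 - <<'E'
from cell import *
import cv2
from h import *
s=get_state(); print(s["eef_pos"],s["grip_width"],s["wrist_force"],s["finger_force"])
E
```

```text
[635.59448729  28.43699533  41.41757293] 0.24767868813359914 [ 0.40367082 -0.31960295  1.19237303] 19.576444350158084
```

>>> drive_tool:
  travel:
    - [0,0,0]
    - [0,0,0]
    - [0,0,-0.02]
    - [0,0,-0.04]
    - [0,0,-0.03]
    - [-0.035,-0.007,0]
    - [-0.08,-0.01,0]
    - [-0.08,-0.01,0]
    - [-0.08,-0.01,0]
    - [-0.065,-0.01,0]
    - [-0.035,0,0]
    - [0,0,0]
  dr:
    - [0,0,0]
    - [0,0,0]
    - [0,0,0]
    - [0,0,0]
    - [0,0,0]
    - [0,0,0]
    - [0,0,0]
    - [0,0,0]
    - [0,0,0]
    - [0,0,0]
    - [0,0,0]
    - [0,0,0]
  fingers: [0.15,0.15,0.15,0.15,0.15,0.15,0.15,0.15,0.15,0.15,0.15,0.15]
  force: 30

```text
t: 15.75
eef_pos: [621.0, -85.8, 68.1]
tcp_rot: [[0.002, 1.0, 0.0], [1.0, -0.002, -0.0], [-0.0, 0.0, -1.0]]
wrist_force: [-0.5, 0.3, -0.9]
grip_width: 0.246
finger_force: 30.7
```

```bash
python3 - <<'E'
from cell import *
import cv2
from h import *
s=get_state(); print(s["eef_pos"],s["grip_width"],s["wrist_force"],s["finger_force"])
d=snapshot("side"); f=d["frame"][...,::-1]
cv2.imwrite("pics/s6.png",cv2.convertScaleAbs(cv2.resize(f[100:270,280:440],(565,600),interpolation=cv2.INTER_CUBIC),alpha=1.7,beta=15))
E
```

```text
[620.98068564 -85.76264764  68.09496863] 0.24619658922291218 [-0.54244498  0.33304289 -0.92490368] 30.691688459119177
```

View pics/s6.png

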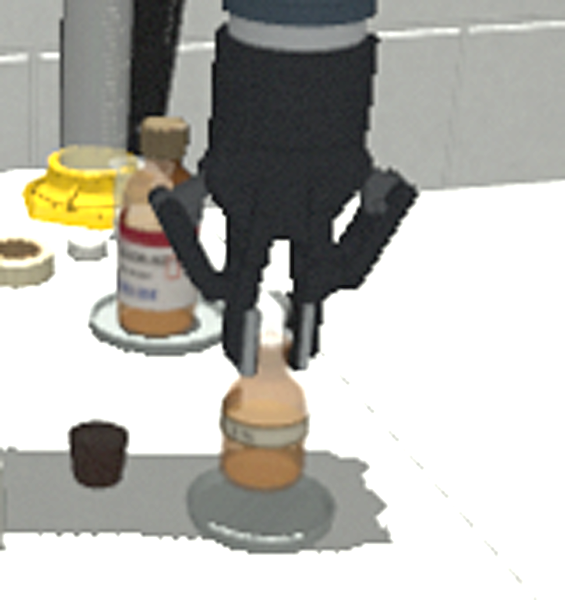

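The flask hangs upright, centred over the second saucer (bottle 262, saucer 260). Lowering.

>>> drive_tool:
  travel:
    - [0.003,0,0.02]
    - [0,0,0.03]
    - [0,0,0.01]
    - [0,0,0.006]
    - [0,0,0.003]
    - [0,0,0.003]
    - [0,0,0.003]
    - [0,0,0]
  dr:
    - [0,0,0]
    - [0,0,0]
    - [0,0,0]
    - [0,0,0]
    - [0,0,0]
    - [0,0,0]
    - [0,0,0]
    - [0,0,0]
  fingers: [0.15,0.15,0.15,0.15,0.15,0.15,0.15,0.15]

```text
t: 16.6
eef_pos: [621.2, -83.2, 45.7]
tcp_rot: [[-0.0, 1.0, 0.0], [1.0, 0.0, -0.0], [-0.0, 0.0, -1.0]]
wrist_force: [-0.2, 0.8, -2.2]
grip_width: 0.243
finger_force: 30.7
```

>>> drive_tool:
  travel:
    - [0,0,0.0015]
    - [0,0,0.0015]
    - [0,0,0]
  dr:
    - [0,0,0]
    - [0,0,0]
    - [0,0,0]
  fingers: [0.15,0.15,0.15]

```text
t: 16.9
eef_pos: [621.1, -83.2, 44.7]
tcp_rot: [[-0.0, 1.0, -0.0], [1.0, 0.0, -0.0], [-0.0, -0.0, -1.0]]
wrist_force: [-0.3, -1.0, -0.4]
grip_width: 0.24
finger_force: 30.7
```

>>> drive_tool:
  travel:
    - [0,0,0.0015]
    - [0,0,0.0015]
    - [0,0,0]
  dr:
    - [0,0,0]
    - [0,0,0]
    - [0,0,0]
  fingers: [0.15,0.15,0.15]

```text
t: 17.2
eef_pos: [621.4, -83.3, 44.3]
tcp_rot: [[-0.0, 1.0, 0.001], [1.0, 0.0, -0.0], [-0.0, 0.001, -1.0]]
wrist_force: [-1.3, 0.6, 2.4]
grip_width: 0.245
finger_force: 30.8
```

>>> drive_tool:
  travel:
    - [0,0,0]
    - [0,0,0]
    - [0,0,0]
    - [0,0,0]
    - [0,0,-0.04]
    - [0,0,-0.1]
    - [0,0,-0.12]
    - [0,0,-0.08]
    - [0,0,0]
    - [0,-0.06,0]
    - [0,-0.12,0]
    - [0,-0.12,0]
  dr:
    - [0,0,0]
    - [0,0,0]
    - [0,0,0]
    - [0,0,0]
    - [0,0,0]
    - [0,0,0]
    - [0,0,0]
    - [0,0,0]
    - [0,0,0]
    - [0,0,0]
    - [0,0,0]
    - [0,0,0]
  fingers: [0.3,0.4,0.5,0.6,0.6,0.6,0.6,0.6,0.6,0.6,0.6,0.6]

```text
t: 18.4
eef_pos: [530.1, -83.1, 145.4]
tcp_rot: [[-0.0, 1.0, -0.0], [1.0, 0.0, -0.0], [-0.0, -0.0, -1.0]]
wrist_force: [-0.1, 0.3, -0.4]
grip_width: 0.599
finger_force: 0.0
```

>>> drive_tool:
  travel:
    - [0,-0.12,0]
    - [0,-0.07,0]
    - [0,-0.03,0]
    - [0,0,0]
    - [0,0,0]
  dr:
    - [0,0,0]
    - [0,0,0]
    - [0,0,0]
    - [0,0,0]
    - [0,0,0]
  fingers: [0.6,0.6,0.6,0.6,0.6]

```text
t: 18.9
eef_pos: [466.3, -83.4, 146.0]
tcp_rot: [[-0.0, 1.0, 0.001], [1.0, 0.0, -0.0], [-0.0, 0.001, -1.0]]
wrist_force: [-0.1, -0.0, 0.1]
grip_width: 0.598
finger_force: 0.0
```

```bash
python3 - <<'E'
from cell import *
import cv2
from h import *
s=get_state(); print(s["eef_pos"],s["grip_width"],s["wrist_force"],s["finger_force"])
d=snapshot("side"); f=d["frame"][...,::-1]
cv2.imwrite("pics/s7.png",cv2.convertScaleAbs(cv2.resize(f[100:280,200:400],(667,600),interpolation=cv2.INTER_CUBIC),alpha=1.7,beta=15))
for z in (0,55,95,130,150,160): print(z,((proj(S,[466,-84,z])[0]-[200,100]+.5)*3.333-.5).round(1))
E
```

```text
[466.28173762 -83.40533485 146.0146277 ] 0.5979326148897115 [-0.09194427 -0.04682053  0.13448547] 0.0
0 [238.6 517.7]
55 [238. 431.]
95 [237.5 364.6]
130 [237.1 304.1]
150 [236.9 268.5]
160 [236.8 250.4]
```

View pics/s7.png

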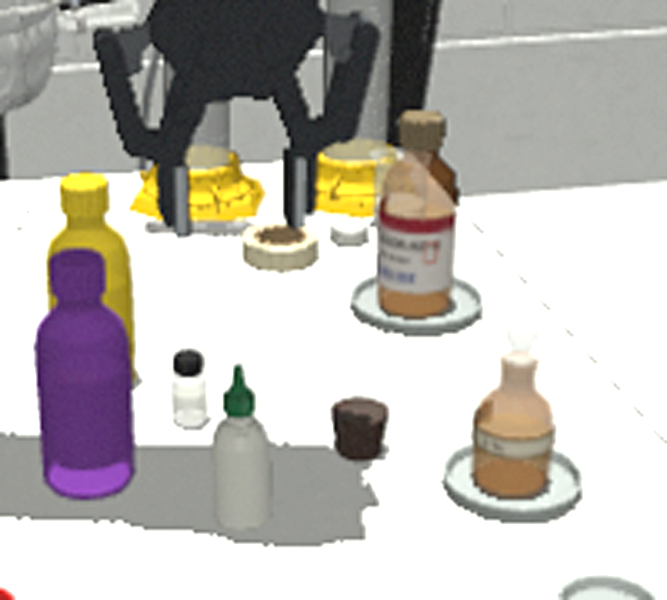

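Both amber bottles stand in their saucers. The gripper is centred over the dropper (fingers at 176 and 297, spout at 238). Descending and gripping.

>>> drive_tool:
  travel:
    - [0,0.003,0.06]
    - [0,0,0.1]
    - [0,0,0.1]
    - [0,0,0.08]
    - [0,0,0.06]
    - [0,0,0.03]
    - [0,0,0.015]
    - [0,0,0]
    - [0,0,0]
  dr:
    - [0,0,0]
    - [0,0,0]
    - [0,0,0]
    - [0,0,0]
    - [0,0,0]
    - [0,0,0]
    - [0,0,0]
    - [0,0,0]
    - [0,0,0]
  fingers: [0.65,0.65,0.65,0.65,0.65,0.65,0.65,0.65,0.65]

```text
t: 19.85
eef_pos: [467.1, -83.4, 13.0]
tcp_rot: [[-0.0, 1.0, 0.002], [1.0, 0.0, -0.001], [-0.001, 0.002, -1.0]]
wrist_force: [0.2, 0.4, 0.8]
grip_width: 0.65
finger_force: 0.0
```

>>> drive_tool:
  travel:
    - [0,0,0]
    - [0,0,0]
    - [0,0,0]
    - [0,0,0]
    - [0,0,0]
    - [0,0,0]
    - [0,0,0]
    - [0,0,0]
    - [0,0,0]
    - [0,0,0]
  dr:
    - [0,0,0]
    - [0,0,0]
    - [0,0,0]
    - [0,0,0]
    - [0,0,0]
    - [0,0,0]
    - [0,0,0]
    - [0,0,0]
    - [0,0,0]
    - [0,0,0]
  fingers: [0.6,0.55,0.5,0.46,0.43,0.4,0.37,0.34,0.31,0.28]
  force: 20

```text
t: 20.85
eef_pos: [466.1, -83.2, 12.4]
tcp_rot: [[-0.0, 1.0, 0.0], [1.0, 0.0, -0.0], [-0.0, 0.0, -1.0]]
wrist_force: [-0.5, -0.2, 1.7]
grip_width: 0.348
finger_force: 19.8
```

>>> drive_tool:
  travel:
    - [0,0,-0.02]
    - [0,0,-0.04]
    - [0,0,-0.03]
    - [-0.04,0,0]
    - [-0.08,-0.003,0]
    - [-0.08,-0.003,0]
    - [-0.08,0,0]
    - [-0.08,0,0]
    - [-0.045,0,0]
    - [-0.02,0,0]
    - [0,0,0]
    - [0,0,0]
  dr:
    - [0,0,0]
    - [0,0,0]
    - [0,0,0]
    - [0,0,0]
    - [0,0,0]
    - [0,0,0]
    - [0,0,0]
    - [0,0,0]
    - [0,0,0]
    - [0,0,0]
    - [0,0,0]
    - [0,0,0]
  fingers: [0.25,0.25,0.25,0.25,0.25,0.25,0.25,0.25,0.25,0.25,0.25,0.25]

```text
t: 22.05
eef_pos: [463.9, -209.9, 39.1]
tcp_rot: [[-0.001, 1.0, -0.001], [1.0, 0.001, 0.001], [0.001, -0.001, -1.0]]
wrist_force: [-0.1, 0.3, -0.2]
grip_width: 0.349
finger_force: 19.8
```

>>> drive_tool:
  travel:
    - [0,0,0.02]
    - [0,0,0.03]
    - [0,0,0.015]
    - [0,0,0.006]
    - [0,0,0.003]
    - [0,0,0.003]
    - [0,0,0]
    - [0,0,0]
  dr:
    - [0,0,0]
    - [0,0,0]
    - [0,0,0]
    - [0,0,0]
    - [0,0,0]
    - [0,0,0]
    - [0,0,0]
    - [0,0,0]
  fingers: [0.25,0.25,0.25,0.25,0.25,0.25,0.25,0.25]

```text
t: 22.85
eef_pos: [464.4, -210.8, 16.4]
tcp_rot: [[-0.0, 1.0, 0.0], [1.0, 0.0, -0.0], [-0.0, 0.0, -1.0]]
wrist_force: [0.0, -0.1, -0.1]
grip_width: 0.347
finger_force: 19.8
```

>>> drive_tool:
  travel:
    - [0,0,0.0015]
    - [0,0,0.0015]
    - [0,0,0]
    - [0,0,0]
  dr:
    - [0,0,0]
    - [0,0,0]
    - [0,0,0]
    - [0,0,0]
  fingers: [0.25,0.25,0.25,0.25]

```text
t: 23.25
eef_pos: [464.3, -210.8, 15.4]
tcp_rot: [[-0.0, 1.0, 0.0], [1.0, 0.0, -0.0], [-0.0, 0.0, -1.0]]
wrist_force: [0.0, 0.2, 0.4]
grip_width: 0.345
finger_force: 19.9
```

>>> drive_tool:
  travel:
    - [0,0,0.0015]
    - [0,0,0.0015]
    - [0,0,0]
    - [0,0,0]
  dr:
    - [0,0,0]
    - [0,0,0]
    - [0,0,0]
    - [0,0,0]
  fingers: [0.25,0.25,0.25,0.25]

```text
t: 23.65
eef_pos: [464.5, -210.9, 15.3]
tcp_rot: [[-0.0, 1.0, 0.001], [1.0, 0.0, -0.001], [-0.001, 0.001, -1.0]]
wrist_force: [-1.4, 1.7, 8.1]
grip_width: 0.349
finger_force: 20.2
```

>>> drive_tool:
  travel:
    - [0,0,0]
    - [0,0,0]
    - [0,0,0]
    - [0,0,0]
    - [0,0,-0.04]
    - [0,0,-0.1]
    - [0,0,-0.13]
    - [0,0,-0.13]
    - [0,0,-0.1]
    - [0.06,0,0]
    - [0.12,0,0]
    - [0.12,0,0]
  dr:
    - [0,0,0]
    - [0,0,0]
    - [0,0,0]
    - [0,0,0]
    - [0,0,0]
    - [0,0,0]
    - [0,0,0]
    - [0,0,0]
    - [0,0,0]
    - [0,0,0]
    - [0,0,0]
    - [0,0,0]
  fingers: [0.45,0.5,0.55,0.6,0.6,0.6,0.6,0.6,0.6,0.6,0.6,0.6]

```text
t: 24.85
eef_pos: [464.6, -120.2, 165.7]
tcp_rot: [[0.002, 1.0, 0.002], [1.0, -0.002, -0.001], [-0.001, 0.002, -1.0]]
wrist_force: [-0.9, 0.5, -0.3]
grip_width: 0.601
finger_force: 0.0
```

>>> drive_tool:
  travel:
    - [0.12,-0.004,0]
    - [0.12,-0.004,0]
    - [0.12,-0.004,0]
    - [0.08,-0.004,0]
    - [0.05,-0.004,0]
    - [0,0,0]
    - [0,0,0]
    - [0,0,0]
    - [0,0,0]
    - [0,0,0]
    - [0,0,0]
    - [0,0,0]
  dr:
    - [0,0,0]
    - [0,0,0]
    - [0,0,0]
    - [0,0,0]
    - [0,0,0]
    - [0,0,-0.039]
    - [0,0,-0.039]
    - [0,0,-0.039]
    - [0,0,-0.039]
    - [0,0,-0.039]
    - [0,0,0]
    - [0,0,0]
  fingers: [0.6,0.6,0.6,0.6,0.6,0.6,0.6,0.6,0.6,0.55,0.5,0.5]

```text
t: 26.05
eef_pos: [458.3, 26.3, 164.9]
tcp_rot: [[-0.573, 0.82, 0.001], [0.82, 0.573, -0.0], [-0.0, 0.0, -1.0]]
wrist_force: [-0.0, 0.1, 0.2]
grip_width: 0.498
finger_force: 0.0
```

```bash
python3 - <<'E'
from cell import *
import cv2
from h import *
s=get_state(); print(s["eef_pos"],s["tcp_rot"].round(3).tolist(),s["grip_width"],s["wrist_force"])
P=np.load("P.npz")
d=snapshot("side"); f=d["frame"][...,::-1]
cv2.imwrite("pics/s8.png",cv2.convertScaleAbs(cv2.resize(f[80:300,160:410],(682,600),interpolation=cv2.INTER_CUBIC),alpha=1.7,beta=15))
for z in (0,46,150,180,190,200): print(z,((proj(S,[*P["vial"],z])[0]-[160,80]+.5)*2.727-.5).round(1))
p=ct(205,500,138);q=ct(409,533,138);print("yellow",p,"purple",q,"vial",P["vial"],"s52",P["s52"])
E
```

```text
[458.2767572   26.34143617 164.94009149] [[-0.573, 0.82, 0.001], [0.82, 0.573, -0.0], [-0.0, 0.0, -1.0]] 0.4984319655066418 [-0.03880157  0.07125992  0.18808952]
0 [264.4 400.7]
46 [263.2 345.9]
150 [260.2 212.7]
180 [259.2 171.7]
190 [258.9 157.7]
200 [258.6 143.6]
yellow [406.06071736  89.39276361] purple [391.39950683 -23.08912527] vial [457.14268581  27.57114231] s52 [ 627.21341575 -212.31616336]
```

View pics/s8.png

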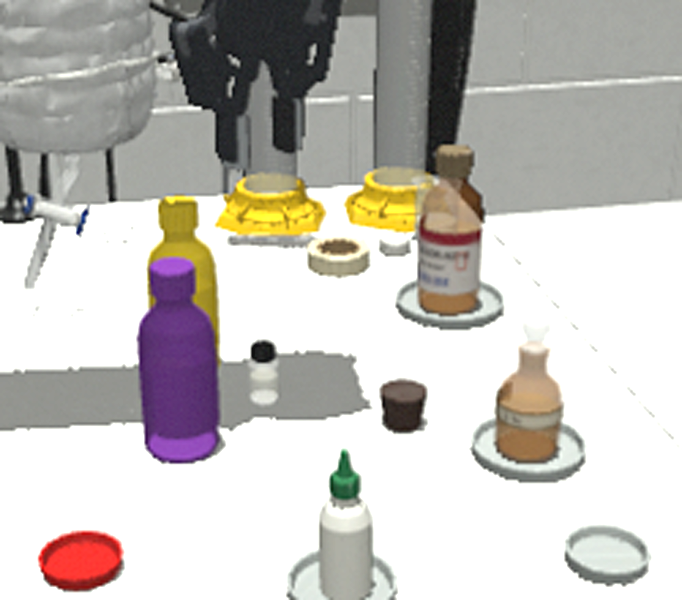

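All three bottles stand upright in their saucers. The vial at (263,370) is hemmed in by purple and yellow, and the gripper's linkage is wide. So I'll close along world y and lean the gripper body away (+x) by 17°. First I'll check how far the tips sit from the TCP.

```bash
python3 - <<'E'
from h import *
from scipy.optimize import brentq
def tipz(x,y,row): return brentq(lambda z: proj(S,[x,y,z])[0][1]-row,-50,300)
print("s6 .246",tipz(621,-86,100+366/3.53)-68.1, "s5 .40",tipz(640,28.5,115+368/5.45)-57.7,"s4 .6",tipz(638,29,60+375/4)-118.9,"s7 .6",tipz(466,-83.4,100+230/3.333)-146,"s1 1.",tipz(478,152.7,20+180/2.5)-209.2)
E
```

```text
s6 .246 22.91984257574198 s5 .40 23.951622952912075 s4 .6 24.581757379544683 s7 .6 24.22718020052909 s1 1. 35.88883236447552
```

>>> drive_tool:
  travel:
    - [0,0,0]
    - [0,0,0]
    - [0,0,0]
    - [0,0,0]
    - [0,0,0]
    - [0,0,0]
    - [0,0,0]
    - [0,0,0]
    - [0,0,0]
    - [0,0,0]
    - [0,0,0]
    - [0,0,0]
  dr:
    - [0,0,-0.0437]
    - [0,0,-0.0437]
    - [0,0,-0.0437]
    - [0,0,-0.0437]
    - [0,0,-0.0437]
    - [0,0,-0.0437]
    - [0,0,-0.0437]
    - [0,0.0315,0]
    - [0,0.0315,0]
    - [0,0.0315,0]
    - [0,0,0]
    - [0,0,0]
  fingers: [0.5,0.5,0.5,0.5,0.5,0.5,0.5,0.5,0.5,0.5,0.5,0.5]

```text
t: 27.3
eef_pos: [458.6, 26.3, 163.6]
tcp_rot: [[-0.956, -0.002, -0.292], [-0.002, 1.0, -0.001], [0.292, -0.0, -0.956]]
wrist_force: [-0.2, -0.8, 0.9]
grip_width: 0.503
finger_force: 0.0
```

>>> drive_tool:
  travel:
    - [0.0386,0.0043,0.0118]
    - [-0.039,0,0.1275]
    - [-0.039,0,0.1275]
    - [-0.039,0,0.1275]
    - [-0.0132,0,0.0433]
    - [0,0,0]
    - [0,0,0]
    - [0,0,0]
  dr:
    - [0,0,0]
    - [0,0,0]
    - [0,0,0]
    - [0,0,0]
    - [0,0,0]
    - [0,0,0]
    - [0,0,0]
    - [0,0,0]
  fingers: [0.5,0.5,0.5,0.5,0.5,0.5,0.5,0.5]

```text
t: 28.1
eef_pos: [447.3, 27.5, 32.7]
tcp_rot: [[-0.957, -0.003, -0.289], [-0.003, 1.0, -0.001], [0.289, -0.0, -0.957]]
wrist_force: [0.0, -0.2, 0.2]
grip_width: 0.499
finger_force: 0.0
```

```bash
python3 - <<'E'
from cell import *
import cv2
from h import *
s=get_state(); print(s["eef_pos"],s["joint_positions"].round(1),s["wrist_force"])
d=snapshot("top"); f=d["frame"].astype(int)
g=f[185:270,235:325]; np.save("g.npy",g)
# vial cap / purple / yellow visibility
P=np.load("P.npz")
print(proj(T,[457,27.6,46])[0])
m=(f[...,2]>f[...,1]+25)&(f[...,0]>f[...,1]+10); print("purple",np.argwhere(m).mean(0) if m.any() else None,m.sum())
m=(f[...,0]>140)&(f[...,2]<90)&(f[...,1]>120); mm=np.zeros_like(m);mm[220:270,230:280]=m[220:270,230:280]; print("yellow",np.argwhere(mm).mean(0) if mm.any() else None,mm.sum())
f0=T["frame"].astype(int)
m=(f0[...,2]>f0[...,1]+25)&(f0[...,0]>f0[...,1]+10); print("purple0",np.argwhere(m).mean(0),m.sum())
E
```

```text
[447.29509927  27.5217351   32.69361029] [ -3.7  30.  -12.8  63.9  -1.1  -3.7] [ 0.00315837 -0.22365592  0.22375413]
[279.12595537 224.58577348]
purple None 0
yellow None 0
purple0 [253.29454545 300.09090909] 275
```

>>> drive_tool:
  travel:
    - [-0.0075,0,0.0245]
    - [-0.0075,0,0.0245]
    - [-0.0075,0,0.0245]
    - [-0.0075,0,0.0245]
    - [0,0,0]
    - [0,0,0]
  dr:
    - [0,0,0]
    - [0,0,0]
    - [0,0,0]
    - [0,0,0]
    - [0,0,0]
    - [0,0,0]
  fingers: [0.5,0.5,0.5,0.5,0.5,0.5]

```text
t: 28.75
eef_pos: [445.6, 27.6, -0.3]
tcp_rot: [[-0.956, -0.003, -0.294], [-0.003, 1.0, -0.001], [0.294, -0.0, -0.956]]
wrist_force: [0.1, -0.1, 0.4]
grip_width: 0.503
finger_force: 0.0
```

>>> drive_tool:
  travel:
    - [0,0,0]
    - [0,0,0]
    - [0,0,0]
    - [0,0,0]
    - [0,0,0]
    - [0,0,0]
    - [0,0,0]
    - [0,0,0]
    - [0,0,0]
    - [0,0,0]
    - [0,0,0]
    - [0,0,0]
  dr:
    - [0,0,0]
    - [0,0,0]
    - [0,0,0]
    - [0,0,0]
    - [0,0,0]
    - [0,0,0]
    - [0,0,0]
    - [0,0,0]
    - [0,0,0]
    - [0,0,0]
    - [0,0,0]
    - [0,0,0]
  fingers: [0.45,0.4,0.37,0.35,0.33,0.31,0.29,0.27,0.25,0.23,0.21,0.19]
  force: 20

```text
t: 29.95
eef_pos: [446.0, 27.6, 0.1]
tcp_rot: [[-0.956, -0.003, -0.293], [-0.003, 1.0, -0.001], [0.293, -0.0, -0.956]]
wrist_force: [0.0, 0.0, 1.9]
grip_width: 0.253
finger_force: 20.0
```

>>> drive_tool:
  travel:
    - [0.01,0,-0.032]
    - [0.03,0,-0.098]
    - [0.0365,0,-0.1195]
    - [0.0365,0,-0.1195]
    - [0.033,0,-0.11]
    - [0,0,0]
    - [0,0,0]
  dr:
    - [0,0,0]
    - [0,0,0]
    - [0,0,0]
    - [0,0,0]
    - [0,0,0]
    - [0,0,0]
    - [0,0,0]
  fingers: [0.15,0.15,0.15,0.15,0.15,0.15,0.15]

```text
t: 30.65
eef_pos: [447.1, 27.5, 151.1]
tcp_rot: [[-0.957, -0.003, -0.29], [-0.003, 1.0, -0.001], [0.29, -0.0, -0.957]]
wrist_force: [0.7, -0.7, -0.3]
grip_width: 0.252
finger_force: 19.8
```

>>> drive_tool:
  travel:
    - [0,0,0]
    - [0,0,0]
    - [0,0,0]
    - [0,0,0]
    - [0,0,0]
    - [0,0,0]
    - [0,0,0]
    - [0,0,0]
    - [0,0,0]
    - [0,0,0]
    - [0,0,0]
    - [0,0,0]
  dr:
    - [-0.0133,0,0.0435]
    - [-0.0133,0,0.0435]
    - [-0.0133,0,0.0435]
    - [-0.0133,0,0.0435]
    - [-0.0133,0,0.0435]
    - [-0.0133,0,0.0435]
    - [-0.0133,0,0.0435]
    - [-0.0133,0,0.0435]
    - [-0.0133,0,0.0435]
    - [-0.0133,0,0.0435]
    - [-0.0133,0,0.0435]
    - [0,0,0]
  fingers: [0.15,0.15,0.15,0.15,0.15,0.15,0.15,0.15,0.15,0.15,0.15,0.15]

```text
t: 31.85
eef_pos: [443.9, 27.9, 149.0]
tcp_rot: [[-0.0, 1.0, -0.003], [0.956, 0.001, 0.293], [0.293, -0.003, -0.956]]
wrist_force: [0.3, 0.4, 0.6]
grip_width: 0.254
finger_force: 19.8
```

>>> drive_tool:
  travel:
    - [0,0,0]
    - [0,0,0]
  dr:
    - [0,0,0]
    - [0,0,0]
  fingers: [0.15,0.15]

```text
t: 32.05
eef_pos: [446.1, 27.7, 149.8]
tcp_rot: [[-0.003, 1.0, -0.002], [0.956, 0.004, 0.293], [0.293, -0.001, -0.956]]
wrist_force: [-0.3, 0.7, 0.3]
grip_width: 0.254
finger_force: 19.8
```

>>> drive_tool:
  travel:
    - [-0.0456,0.0377,-0.0139]
    - [-0.0912,0.0755,-0.0278]
    - [-0.0912,0.0755,-0.0278]
    - [-0.0912,0.0755,-0.0278]
    - [-0.0912,0.0755,-0.0278]
    - [-0.0912,0.0755,-0.0278]
    - [-0.0912,0.0755,-0.0278]
    - [-0.0912,0.0755,-0.0278]
    - [-0.0456,0.0377,-0.0139]
    - [0,0,0]
    - [0,0,0]
    - [0,0,0]
  dr:
    - [0,0,0]
    - [0,0,0]
    - [0,0,0]
    - [0,0,0]
    - [0,0,0]
    - [0,0,0]
    - [0,0,0]
    - [0,0,0]
    - [0,0,0]
    - [0,0,0]
    - [0,0,0]
    - [0,0,0]
  fingers: [0.15,0.15,0.15,0.15,0.15,0.15,0.15,0.15,0.15,0.15,0.15,0.15]

```text
t: 33.25
eef_pos: [627.3, -199.8, 149.9]
tcp_rot: [[-0.003, 1.0, -0.002], [0.956, 0.003, 0.293], [0.293, -0.001, -0.956]]
wrist_force: [0.3, 0.2, -0.6]
grip_width: 0.252
finger_force: 19.8
```

>>> drive_tool:
  travel:
    - [-0.0045,0,-0.0014]
    - [-0.037,0,0.121]
    - [-0.037,0,0.121]
    - [-0.037,0,0.121]
    - [0,0,0]
    - [0,0,0]
  dr:
    - [0,0,0]
    - [0,0,0]
    - [0,0,0]
    - [0,0,0]
    - [0,0,0]
    - [0,0,0]
  fingers: [0.15,0.15,0.15,0.15,0.15,0.15]

```text
t: 33.85
eef_pos: [627.0, -201.4, 36.8]
tcp_rot: [[-0.002, 1.0, -0.002], [0.956, 0.002, 0.293], [0.293, -0.002, -0.956]]
wrist_force: [-0.8, 0.5, -0.1]
grip_width: 0.252
finger_force: 19.8
```

```bash
python3 - <<'E'
from cell import *
import cv2
from h import *
s=get_state(); z=s["eef_pos"]; print(z,s["wrist_force"])
f=snapshot("side")["frame"].astype(int).mean(2)
# project expected vial base, saucer; print brightness around
b=proj(S,[627.2,-212.3,z[2]-.1])[0];t=proj(S,[627.2,-212.3,z[2]+30])[0];r=proj(S,[627.2,-212.3,10])[0];print(b,t,r)
u,v=b.round().astype(int)
print(u-20,v-22);
for row in f[v-22:v+26:2,u-20:u+22:1]: print(" ".join(f"{int(q/2.6):2d}" for q in row))
E
```

```text
[ 627.00483036 -201.3944012    36.78437084] [-0.82147756  0.48454328 -0.14076678]
[383.49318843 267.0506252 ] [385.42259825 251.28985547] [381.8393822  280.56007193]
363 245
19 32 53 57 57 57 58 55  9  5  6  6  6  7  8  6 11 22 25 27 25 13  4  5  4  6  5  5  4  5  6  5  6  4  6 16 28 29 23  5 26 59
23 36 58 57 56 57 53 27  3  6  7  6  7  7  7 10 20 26 29 28 24  4  3  4  5  7  6  6  5  6  6  5  6  4 10 23 30 27  8 27 59 72
58 57 57 56 56 56 55 22  6  7  6  6  8  8  7 15 25 28 29 26  9  2  3  4  4  7  4  4  9 15  3  4  5 10 23 30 27 14  8 44 73 71
58 57 51 48 40 35 32 25 13  5  6  7  7  8 15 25 27 29 25 25 47 56 54 49 51 54 43 36 39 33 13  4  6 16 28 28 22  8 41 70 71 70
30 27 27 27 27 26 28 44 63 17  6  7  7  9 20 27 29 27 21 36 64 63 63 64 63 63 59 44 34 27  6  4 13 29 27 22 30 56 69 71 70 70
28 29 28 30 43 66 66 72 71 62  1  5  7 14 25 28 29 25 23 50 58 57 57 57 57 57 57 55 43 18  3  9 22 28 37 62 72 71 71 70 70 70
65 66 72 71 71 71 70 70 71 71 68 62 19 24 26 28 27 26 45 59 58 57 57 57 57 57 56 55 52 45 35 37 48 57 67 71 70 70 70 70 70 70
70 70 70 70 70 70 70 70 70 70 71 71 63 43 39
[... 1397 characters left out ...]
5 25 25 25 25 25 25 25 26 25 25 26 25 24 23 23 33 58 73 73 68 31 32 32
33 33 33 32 26 23 25 25 26 26 26 26 26 26 26 27 27 26 26 26 27 26 26 26 26 26 26 26 26 26 26 25 24 22 23 28 33 33 33 34 34 34
34 34 34 34 32 22 23 25 26 25 25 25 25 26 26 25 25 25 25 25 25 25 26 25 26 25 25 26 25 25 25 25 23 24 27 31 35 34 35 35 34 35
35 34 34 34 34 31 25 24 25 25 26 26 26 25 25 25 26 25 25 25 25 25 25 25 25 25 25 25 25 25 25 26 26 26 31 34 34 34 34 34 34 34
34 35 35 35 35 35 33 28 25 25 26 26 27 27 27 27 26 27 27 26 26 26 26 25 27 26 26 27 26 27 27 26 27 32 35 35 34 34 34 34 34 34
35 35 35 34 35 35 34 35 34 32 29 26 25 26 27 27 27 27 27 28 27 27 27 27 27 27 27 27 27 26 27 29 33 35 34 34 34 34 34 34 34 34
```

The pixel values show the vial upright, columns 377–391, base near (384,269), right over the saucer centre at column 382. Lowering.

>>> drive_tool:
  travel:
    - [-0.008,0,0.026]
    - [-0.01,0,0.033]
    - [-0.008,0,0.026]
    - [-0.003,0,0.01]
    - [-0.001,0,0.0035]
    - [-0.001,0,0.0032]
    - [0,0,0]
    - [0,0,0]
  dr:
    - [0,0,0]
    - [0,0,0]
    - [0,0,0]
    - [0,0,0]
    - [0,0,0]
    - [0,0,0]
    - [0,0,0]
    - [0,0,0]
  fingers: [0.15,0.15,0.15,0.15,0.15,0.15,0.15,0.15]

```text
t: 34.7
eef_pos: [628.0, -202.4, 4.6]
tcp_rot: [[-0.002, 1.0, -0.0], [0.956, 0.002, 0.292], [0.292, 0.0, -0.956]]
wrist_force: [-0.7, -0.2, 0.3]
grip_width: 0.254
finger_force: 19.8
```

>>> drive_tool:
  travel:
    - [-0.0005,0,0.0016]
    - [-0.0005,0,0.0016]
    - [0,0,0]
    - [0,0,0]
  dr:
    - [0,0,0]
    - [0,0,0]
    - [0,0,0]
    - [0,0,0]
  fingers: [0.15,0.15,0.15,0.15]

```text
t: 35.1
eef_pos: [627.8, -202.3, 3.3]
tcp_rot: [[-0.002, 1.0, -0.001], [0.956, 0.002, 0.292], [0.292, -0.0, -0.956]]
wrist_force: [-0.3, -0.3, -0.3]
grip_width: 0.255
finger_force: 19.8
```

>>> drive_tool:
  travel:
    - [-0.0005,0,0.0016]
    - [0,0,0]
    - [0,0,0]
  dr:
    - [0,0,0]
    - [0,0,0]
    - [0,0,0]
  fingers: [0.15,0.15,0.15]

```text
t: 35.4
eef_pos: [627.9, -202.4, 3.2]
tcp_rot: [[-0.002, 1.0, -0.0], [0.956, 0.002, 0.292], [0.292, 0.0, -0.956]]
wrist_force: [-0.6, -0.3, 1.1]
grip_width: 0.255
finger_force: 20.1
```

>>> drive_tool:
  travel:
    - [-0.0005,0,0.0016]
    - [0,0,0]
    - [0,0,0]
  dr:
    - [0,0,0]
    - [0,0,0]
    - [0,0,0]
  fingers: [0.15,0.15,0.15]

```text
t: 35.7
eef_pos: [627.9, -202.4, 3.2]
tcp_rot: [[-0.002, 1.0, -0.0], [0.956, 0.002, 0.292], [0.292, 0.0, -0.956]]
wrist_force: [-2.1, 0.1, 6.4]
grip_width: 0.248
finger_force: 20.3
```

>>> drive_tool:
  travel:
    - [0,0,0]
    - [0,0,0]
    - [0,0,0]
    - [0,0,0]
    - [0,0,0]
    - [0.01,0,-0.032]
    - [0.03,0,-0.098]
    - [0.036,0,-0.12]
    - [0.036,0,-0.12]
    - [0.03,0,-0.098]
    - [0,0,0]
    - [0,0,0]
  dr:
    - [0,0,0]
    - [0,0,0]
    - [0,0,0]
    - [0,0,0]
    - [0,0,0]
    - [0,0,0]
    - [0,0,0]
    - [0,0,0]
    - [0,0,0]
    - [0,0,0]
    - [0,0,0]
    - [0,0,0]
  fingers: [0.28,0.32,0.38,0.45,0.5,0.5,0.5,0.5,0.5,0.5,0.5,0.5]

```text
t: 36.9
eef_pos: [628.6, -203.1, 150.4]
tcp_rot: [[-0.002, 1.0, 0.002], [0.957, 0.002, 0.291], [0.291, 0.002, -0.957]]
wrist_force: [-0.1, -0.7, -0.7]
grip_width: 0.504
finger_force: 0.0
```

```bash
python3 - <<'E'
from cell import *
import cv2
from h import *
P=np.load("P.npz")
s=get_state(); print(s["eef_pos"],s["wrist_force"],s["grip_width"])
f=snapshot("side")["frame"].astype(int); g=f.mean(2); g0=S["frame"].astype(int).mean(2)
b=proj(S,[627.2,-212.3,3])[0]; u,v=b.round().astype(int); print(u-22,v-34)
for row in g[v-34:v+18:2,u-22:u+22]: print(" ".join(f"{int(q/2.6):2d}" for q in row))
# decoys, stopper, tape unchanged?
for n,(x0,x1,y0,y1) in dict(purple=(208,240,175,250),yellow=(212,240,152,175),stopper=(298,318,218,240),tape=(270,297,165,182),red=(170,208,270,298)).items():
    print(n,np.abs(g[y0:y1,x0:x1]-g0[y0:y1,x0:x1]).mean().round(1))
# dropper & bottle: green spout / label check
m=(f[...,1]>f[...,0]+25)&(f[...,1]>f[...,2]+10); m[:150]=0; m[:,:250]=0;m[:,360:]=0; q=np.argwhere(m); print("green",q.min(0),q.max(0)); print("exp tip",proj(S,[464.4,-210.8,98])[0], "exp z68",proj(S,[464.4,-210.8,68])[0])
E
```

```text
[ 628.56986155 -203.08310493  150.40782252] [-0.07239508 -0.70317476 -0.74554097] 0.5038063246800373
359 250
50 52 57 56 55 55 54 55 55 49 45 32 29 22 40 65 69 68 68 68 68 68 68 68 68 68 68 68 68 68 68 68 68 68 68 68 68 68 68 68 68 68 68 68
50 49 48 44 43 39 34 32 26 25 24 23 26 44 70 68 68 68 68 68 68 68 68 68 68 68 68 68 68 68 68 68 68 68 68 68 68 68 68 68 68 68 68 68
28 27 27 26 26 26 26 26 26 25 41 65 70 69 68 68 68 68 68 68 68 68 68 68 68 68 68 68 68 68 68 68 68 68 68 68 68 68 68 68 68 68 68 68
26 27 28 28 28 41 64 63 64 70 69 68 68 68 68 68 68 68 68 68 68 69 68 69 69 69 69 69 69 68 68 68 68 68 68 68 68 68 68 68 68 68 69 68
69 70 69 70 69 69 69 68 68 68 68 68 68 68 68 68 68 68 68 68 70 68 54 45 36 36 36 38 47 56 71 69 68 68 68 68 68 68 68 68 68 68 68 68
68 68 68 68 68 68 68 68 68 68 68 68 68 68 68 68 68 68 68 68 57  7  2  5  4  5  4  5  3  1 15 48 71 69 68 68 68 68 68 68 68 68 68 68
68 68 68 68 68 68 68 68 68 68 68 68 68 68 68 68 68 68 69 66 25  0  5  5  5  6  4  5  5  4  1 19 50 70 68 68 68 68 68 68 68 68 68 68
68 68 68 68 68 68 68 68 68 68 68 68 68 68 68 68 68 68 69 66 17  1  
[... 1893 characters left out ...]
2 32 33 32 32 33 32
33 33 33 33 33 33 33 33 33 33 33 33 33 33 33 33 33 33 33 32 32 31 32 31 32 31 31 32 31 31 32 33 33 33 33 33 33 33 33 32 33 33 33 33
33 33 33 33 33 33 33 33 33 33 33 33 33 33 33 33 33 33 33 33 33 33 33 33 33 33 33 33 33 33 33 33 33 33 33 33 33 33 32 32 33 33 33 33
33 33 33 33 33 33 33 33 33 33 33 33 33 33 33 33 33 33 33 33 33 33 33 33 33 33 33 33 33 33 33 33 33 33 33 33 33 33 33 33 33 33 33 33
33 33 33 33 33 33 33 33 33 33 33 33 33 33 33 33 33 33 33 33 33 33 33 33 33 32 33 33 33 33 33 33 33 33 33 32 33 32 33 33 33 32 33 32
purple 12.2
yellow 10.1
stopper 7.4
tape 10.3
red 21.0
green [246 281] [262 290]
exp tip [285.70192712 244.52067784] exp z68 [285.54388276 261.17927351]
```

The vial stands upright in the smallest saucer (cap columns 380–390, base about (384,286)), the dropper's spout is where expected, and the gripper is clear. Handing in.

```bash
python3 -c "
from cell import *
print(sign_off())"
```

```text
the job is handed in; nothing more can be done
None
```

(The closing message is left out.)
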